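# Prop the guard of the bench supply and set the voltage knob to the red index

### The job

On the sloping-front bench supply, swing the clear sprung guard up by its orange tab until the steel stay drops behind the yellow catch, let it back so that the stay props it open, and take your hand away. Then turn the black knob underneath clockwise until its white pointer stands at the red index tab, and leave it there with the guard still propped open. Do not shift the red tab or the other things on the bench.

Things in the scene. Friction and masses are not known exactly. Their poses are not given: they have to be found in the camera images.
- console: Bench supply, fixed, 260 mm wide (y), 218 deep (x), 128 high; white, blue cheeks. Origin: centre of the underside; x to its back, y to its left, z up. Front edge 45 mm high; from there a dark panel rises backwards at 25 degrees: uphill is (0.906, 0, 0.423), outward normal (-0.423, 0, 0.906). Guard and knob: right half, y = -48 mm. Left half: meter, rocker switch, terminals 19 mm high.
- guard (a joint): Angle of the clear guard: 0 shut on the panel, grows as its low front edge swings up and back about a hinge line along the console's y; stop at 2.09. Sprung shut (under 1 N at the tab). Past about 1.95 the stay drops behind the catch (lift to 2.03 to be sure); let back from there it rests propped at 1.81. Let go earlier it falls shut. Hood of 3 mm clear plastic, yellow edges, 124 x 86 x 38 mm.
- guard_hinge (a point): Middle of the guard's hinge line, at the top of the panel, 6 mm above it; it does not move with the guard.
- guard_tab (a point): Middle of the orange cylinder (14 mm thick, 20 mm long along the console's y) at the end of the guard's pull tab. Pinched across its flat ends (20 mm) it turns between the fingers as the guard swings. 149 mm downhill of the hinge and 24 mm above it when shut, so 30 mm above the panel, and 25 mm beyond the guard's front wall. Its arm is 14 mm wide, 6 mm thick.
- stay (a joint): Angle of the steel stay against the guard: 0 when shut, about 2.8 when it stands behind the catch. A light spring keeps its roller on the rail by itself.
- stay_foot (a point): Axis of the brass roller (6 mm thick, 10 mm wide) at the stay's foot. The stay is a flat bar, 64 mm from its pivot on the right side of the guard (54 mm from the hinge) to the roller, which runs uphill on a steel rail on the panel, 52 mm right of the guard's middle, as the guard is raised.
- catch_seat (a point): Where the roller's axis sits when caught: against the steep uphill face of the yellow saw tooth on the rail, 22.5 mm downhill of the hinge; tooth 4 mm high.
- knob (a joint): Angle of the knob, 0 to 4.7 at its stops, growing clockwise seen looking down on the panel. At 0 the pointer stands half way between downhill and the console's left; at 2.36 it points straight uphill. Friction holds it where it is left (0.05 N m to turn).
- knob_grip (a point): On the knob's axis (square to the panel), 25 mm above the panel, 84 mm downhill of the hinge. Black bar 44 x 12 mm, from 8 to 31 mm above the panel, on a skirt 52 mm wide (top 8 mm above the panel): grip across the 12 mm. With the guard propped nothing within 75 mm rises more than 8 mm off the panel.
- knob_pointer (a point): Point 29 mm from the knob's axis, just off the skirt's edge below the pointer end of the bar, 6 mm above the panel. The pointer end has a white line on top and down its end face.
- index_ring (a joint): Angle of the aluminium scale ring (71 mm wide, 3 mm thick) that carries the red index tab, in the same sense and with the same zero as the knob: the pointer stands at the tab when both are equal. Stiff; not to be turned.
- index_tab (a point): Inner end of the red index tab, 29 mm from the knob's axis, 6 mm above the panel; coincides with point knob_pointer when the knob is set.
- board: Circuit board 90 x 60 mm, 4 mm thick, in front of the supply, loose. Origin: centre of its underside.
- solder_reel: Reel of solder with white flanges and a green label, 54 mm wide, 38 mm high, standing in front of the supply. Origin: centre of its underside.
- screwdriver: Screwdriver 170 mm long, lying right of the supply. Origin: underside, its x along the tool.
- multimeter: Orange multimeter 150 x 75 x 32 mm lying left of the supply. Origin: centre of its underside.
- parts_tray: Blue divided tray 160 x 110 x 30 mm with small parts, left. Origin: centre of its underside.
- pliers: Red-handled pliers, 150 mm long, right. Origin: underside near the pivot.
- iron_stand: Black soldering-iron stand with blue sponge, 160 x 75 mm, about 0.2 m high, right. Origin: centre of its underside.

How it is judged:
On the way, in this order (a step that is already met when the one before it is completed fails the run):
1. the guard stands propped open on its stay, its roller behind the catch, and the robot is off the supply (value of joint guard above 1.72 rad and distance between stay_foot and catch_seat below 0.0025 m and contact force between each of the fingers, the arm and console below 0.2 N), for 0.3 s.
2. the knob's pointer stands at the red index tab, the guard still propped (distance between knob_pointer and index_tab below 0.003 m and distance between stay_foot and catch_seat below 0.0035 m), for 0.2 s.
At the end, for the whole second after the job is handed in: The pointer stands at the red tab (the points knob_pointer and index_tab within 3 mm, about 6 degrees either way), the stay's roller sits behind the catch (within 2.5 mm of catch_seat), the guard is propped open (above 1.72 rad) and the red tab is where it was (within 4 mm) (distance between knob_pointer and index_tab below 0.003 m and distance between stay_foot and catch_seat below 0.0025 m and value of joint guard above 1.72 rad and distance of index_tab from where it was at the start of the episode below 0.004 m); the robot touches nothing.
It fails at once if the red index tab is shifted by more than 4 mm (distance of index_tab from where it was at the start of the episode above 0.004 m).
It fails at once if something else on the bench is shifted by more than 30 mm (distance of any of board, solder_reel, screwdriver, multimeter, parts_tray, pliers, iron_stand from where it was at the start of the episode above 0.03 m).
It also fails if it takes over 64 s, if anything falls off the work surface, if the arm or the gripper's body presses on something with over 40 N, if the wrist force passes 120 N, or if a joint passes its speed limit or range.

### The arm

A 7-joint arm with a two-finger parallel gripper is mounted at the origin on the work surface. World frame = base frame: x ahead of the robot, y to its left, z up, the work surface at z = 0. Lengths are in m, angles in rad, forces in N, time in s.
With the tool pointing down it reaches from about 0.4 to 0.85 m from the base axis. Payload 6.9 kg.
Tool frame: the origin (TCP) lies on the centre line of the jaws, within the pads' length; the fingertips stand ahead of it and the grasp point (between the pads) lies 11 mm behind it (manip.tcp_to_tips is the z of the fingertips in the tool frame, in m); z points along the fingers, y is the direction in which the jaws open and shut (so a half turn about z gives the same grasp; the last joint's range is limited). The gripper opens to 85 mm and grips with 20 to 120 N. Pads are 22 mm wide; open, the fingers measure 114 mm over their backs; the gripper's body (76 mm by 85 mm) begins 54 mm behind the grasp point. The pads swing forward as they close: fully open they stand 13 mm farther back than shut.
Start: joints at [-1.171, 0.507, -0.238, 1.5, 0.126, 1.149, -0.155], TCP at [0.181, 0.598, 0.239] pointing down, gripper open.
Joint ranges: [-3.08, 3.08], [-0.24, 2.05], [-1.43, 1.35], [0, 2.5], [-1.52, 4.66], [0.17, 1.96], [-2.89, 2.89]. Speed limits (rad/s): [2.39, 2.39, 3.14, 3.14, 3.14, 3.14, 3.14].

### API

Orientations are given as a unit quaternion [w, x, y, z].
In Python, from rig import manip gives the robot as it stands.
- The arm moves only by the tool apply_moves, never from a script. Its argument "steps" is a list of rows, each a list of 7 numbers: the closure, from 0 (fully open) to 1 (shut), then the shift along the tool's x, y, z in mm, then the turn, a rotation vector about the tool's x, y, z in degrees. In form: [[claw, x, y, z, ax, ay, az], ...]. A call has 1 to 12 rows; each row shifts and turns the commanded pose from where the row before left it, along the tool's axes as they then stand; what a row does not reach is not made up. A row lasts 1/8 s, in which the tool goes at most 62.5 mm and 10.7 degrees, less where a joint would pass 70% of its speed; a pose out of reach is approached as far as the arm can. A call with a gripper value outside its range is refused whole. The fingers move at their own pace and stop on an object; "squeeze" is the grip in N (left out, the last holds). Time passes only in rows, so rows that do not move let the fingers close. It gives the time, the measured TCP pose, the force and the opening at its end, in the units of the state.
- manip.observe(): the state, without advancing time (a new reading comes with each control period).
- manip.capture(name): name is "scene" or "top" or "wrist"; returns the picture (480x640x3 uint8, red, green, blue); there is no depth.
- manip.camera_params(name): a dict with "fov_y" (degrees; the focal length in pixels is half the picture's height over the tangent of half this angle, whatever the lens; pixels are square), "cx", "cy" (the principal point, pixels), "eye" and "rotation" of the camera in the world; the wrist camera has in their place "T_tool_cam" (4x4, takes a point from camera to tool coordinates, whose origin is the TCP and whose axes are the flange's). Camera axes: x right, y down, z forward; pixel columns grow to the right and rows downward; lengths in m; the calibration is good to about 2 mm. A picture is of the moment at which its call begins: read the wrist's pose just before it. camera_params takes no time and is no camera call.
- manip.sign_off(): hands the job in, once; it reports no verdict.
The state is a dict: "time_s": time; "joint_positions": joint angles; "qvel": joint speeds; "joint_efforts": joint torques, N m; "tool_pos": TCP position; "tool_rot": TCP orientation; "wrist_force": force on the tool from outside, world axes, zero at the start; "moment": the same for the moment, N m; "gripper_width": opening from 0.0 (shut) to 1.0 (fully open).
Only numpy, scipy, OpenCV 4.12 (cv2) and the standard library are available. Lean on these libraries where they do the work, as an engineer would, in place of code of your own. Each camera call takes 0.05 s, during which the arm holds its last target.

## Working session

There is one attempt and no reset: what is moved stays moved. The work goes in short steps, Python scripts to look and compute and a tool call to move; the robot and the scene stay as the last step left them, time stands still between calls to the robot, and variables do not carry over. Pictures are saved under pics/ and viewed, and the job is handed in when it is done.

Besides the shell and the picture viewer there is one more tool, called after "Call:" as name([rows], argument=value, ...), one row to a line, values as JSON. apply_moves: Moves the arm, as the interface text tells. Its arguments: {"type":"object","properties":{"steps":{"type":"array"},"squeeze":{"type":"number"}},"required":["steps"]}

```bash
ls; mkdir -p pics
python3 - <<'E'
from rig import manip
import cv2
for n in ["scene","top","wrist"]:
    im=manip.capture(n); cv2.imwrite(f"pics/{n}0.png",im[:,:,::-1])
    print(n,manip.camera_params(n))
print(manip.observe()); print(manip.tcp_to_tips)
E
```

```text
pics
scene {'fov_y': 48.55241924663771, 'cx': 324.07232155016305, 'cy': 239.2892867179298, 'eye': array([1.44188033, 0.55270538, 0.7936507 ]), 'rotation': array([-0.23757426,  0.42632782,  0.75943864, -0.43018137])}
top {'fov_y': 50.209253754959725, 'cx': 319.0885709128409, 'cy': 235.92986890788237, 'eye': array([ 0.31362839, -0.03299056,  1.1631707 ]), 'rotation': array([-0.06228501,  0.70764303, -0.70071259,  0.0660589 ])}
wrist {'fov_y': 60.00820226879905, 'cx': 318.0359144788747, 'cy': 237.99483173387537, 'T_tool_cam': array([[ 1.32158026e-03, -9.49914265e-01, -3.12507827e-01,
         7.99563107e-02],
       [ 9.99998161e-01,  1.68970930e-03, -9.07180921e-04,
         2.94441172e-04],
       [ 1.38979148e-03, -3.12506053e-01,  9.49914752e-01,
        -1.33850660e-01],
       [ 0.00000000e+00,  0.00000000e+00,  0.00000000e+00,
         1.00000000e+00]])}
{'time_s': 0.15, 'joint_positions': array([-1.17151106,  0.50818199, -0.23751067,  1.50091335,  0.12571731,
        1.14888827, -0.15480008]), 'qvel': array([ 2.65999934e-03, -3.19522069e-03, -4.26600541e-04, -3.30948100e-03,
       -2.12576950e-05,  1.32442074e-03, -8.40514442e-04]), 'joint_efforts': array([-3.32725715e-03, -6.21010780e+01, -2.18936361e+00, -2.49839580e+01,
        1.27239988e-02,  9.02855652e-03, -2.77113185e-05]), 'tool_pos': array([0.18096237, 0.59784063, 0.23860169]), 'tool_rot': array([-7.87725632e-05,  1.46371411e-01,  9.89229456e-01, -6.97503901e-04]), 'wrist_force': array([-1.03409357,  1.18005468, -0.30919898]), 'moment': array([-0.05595891, -0.012686  ,  0.03200443]), 'gripper_width': 0.999934575180399}
0.008
```

View pics/scene0.png

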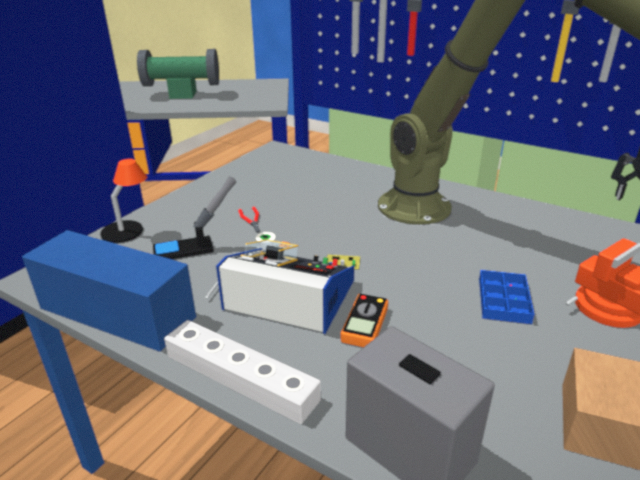

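View pics/top0.png

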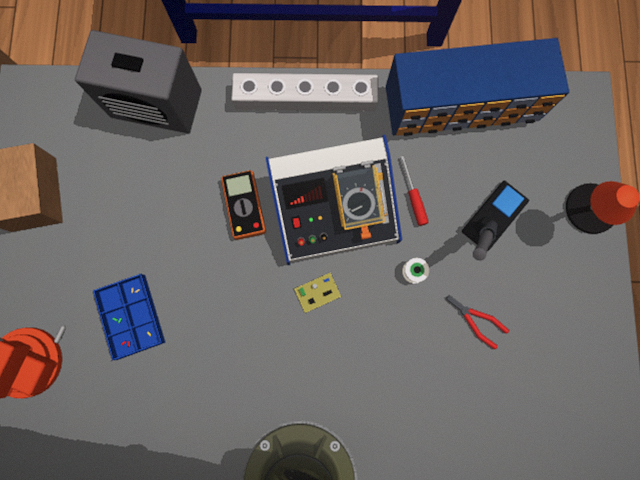

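View pics/wrist0.png

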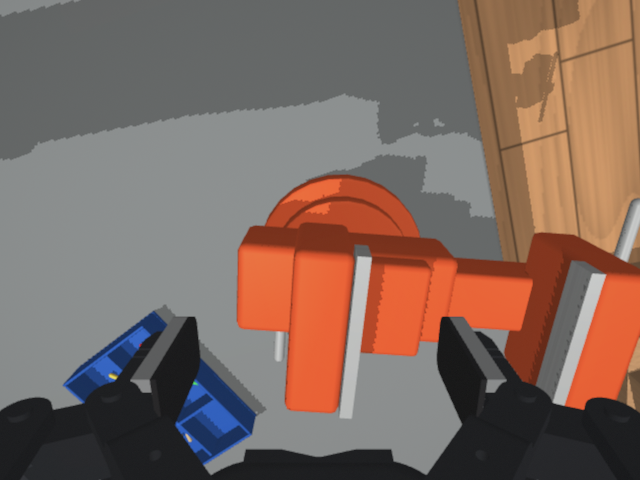

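Run:
```python
import cv2
im=cv2.imread("pics/top0.png")
c=im[130:275,255:410]; cv2.imwrite("pics/topz0.png",cv2.resize(c,None,fx=5,fy=4*1.0,interpolation=cv2.INTER_CUBIC) if 0 else cv2.resize(c,(775,725),interpolation=cv2.INTER_CUBIC)[:600] )
c=im[130:250,255:410]; cv2.imwrite("pics/topz0.png",cv2.resize(c,None,fx=5,fy=5,interpolation=cv2.INTER_CUBIC))
c=im[160:280,270:420]; cv2.imwrite("pics/topz1.png",cv2.resize(c,None,fx=5,fy=5,interpolation=cv2.INTER_CUBIC))
```

```text
(no output)
```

View pics/topz0.png

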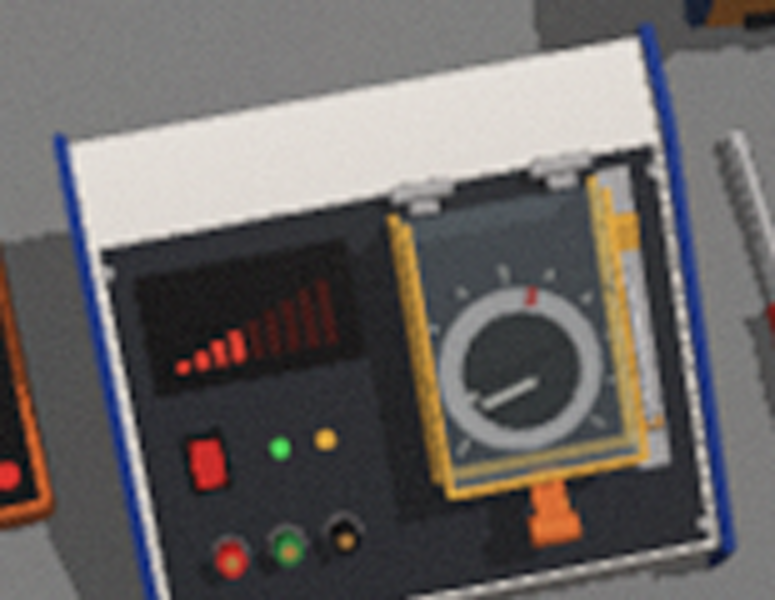

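View pics/topz1.png

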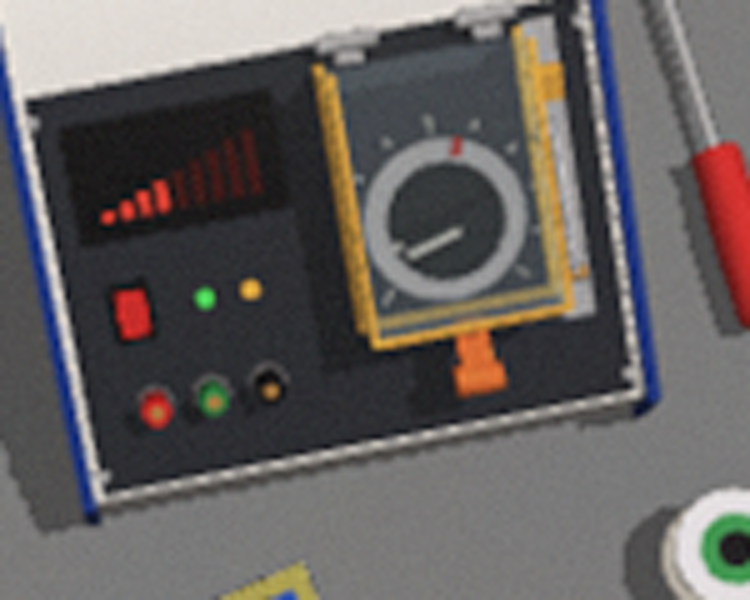

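```bash
cat > h.py <<'E'
import numpy as np, cv2, json
from scipy.spatial.transform import Rotation as R
from scipy.optimize import least_squares
def q2R(q): return R.from_quat(np.roll(q,-1)).as_matrix()
def K(p): f=240/np.tan(np.radians(p['fov_y']/2)); return f
def campose(p,st=None):
    if 'eye' in p: return q2R(p['rotation']),np.array(p['eye'])
    T=p['T_tool_cam']; Rt=q2R(st['tool_rot']); return Rt@T[:3,:3], Rt@T[:3,3]+st['tool_pos']
def proj(P,p,st=None):
    Rc,e=campose(p,st); c=(np.atleast_2d(P)-e)@Rc; f=K(p)
    return np.c_[p['cx']+f*c[:,0]/c[:,2], p['cy']+f*c[:,1]/c[:,2]]
c25,s25=np.cos(np.radians(25)),np.sin(np.radians(25))
U=np.array([c25,0,s25]); N=np.array([-s25,0,c25]); Y=np.array([0,1.,0])
def con(s,y,h):  # along the panel from front edge s (m), console y, height above panel
    return np.array([-0.109,0,0.045])+U*s+Y*y+N*h
def c2w(P,pose): # pose x,y,yaw
    return np.atleast_2d(P)@R.from_euler('z',pose[2]).as_matrix().T+np.array([pose[0],pose[1],0])
E
cat > fit0.py <<'E'
from h import *
from rig import manip
pt=manip.camera_params('top')
z0=lambda u,v:((u+.5)/5-.5+255,(v+.5)/5-.5+130)
z1=lambda u,v:((u+.5)/5-.5+270,(v+.5)/5-.5+160)
obs=[z0(60,137),z0(645,30),z0(521,368),z0(554,515),z0(422,195),z0(560,170)]
def pts(x):
    s=x[3]
    return [[.109,.130,.128],[.109,-.130,.128],con(s-.084,-.048,.003),con(s-.149,-.048,.030),
      con(s,-.048+.035,.006),con(s,-.048-.035,.006)]
def res(x): return (proj(c2w(np.array(pts(x)),x),pt)-obs)[:4].ravel()
r=least_squares(res,[.6,0,0,.185])
print(r.x,np.degrees(r.x[2])); print(np.round(proj(c2w(np.array(pts(r.x)),r.x),pt)-obs,2))
np.save('x0.npy',r.x)
E
python3 fit0.py
```

```text
[ 0.59113803 -0.07192082  0.2062932   0.18833854] 11.819729610050974
[[-1.34  0.5 ]
 [ 1.67 -0.66]
 [-0.25 -1.14]
 [-0.07  1.2 ]
 [-2.67 -1.78]
 [ 2.23 -2.95]]
```

Call:
apply_moves([
  [0.3,-38,-42,-8,0,0,0],
  [0.3,-38,-42,-8,0,0,0],
  [0.3,-38,-42,-8,0,0,0],
  [0.3,-38,-42,-8,0,0,0],
  [0.3,-38,-42,-4,0,0,0],
  [0.3,-38,-42,-4,0,0,0],
  [0.3,-38,-42,-4,0,0,0],
  [0.3,-38,-42,-4,0,0,0],
  [0.3,-38,-42,-4,0,0,0],
  [0.3,-38,-42,-4,0,0,0],
], squeeze=30)

```text
time_s: 1.4
tool_pos: [0.4235, 0.0844, 0.2955]
tool_rot: [0.0, 0.146, 0.989, 0.0]
wrist_force: [0.7, 0.3, -0.1]
gripper_width: 0.701
```

Run:
```python
from rig import manip
o=manip.observe(); print({k:o[k] for k in ['time_s','joint_positions','tool_pos','tool_rot']})
```

```text
{'time_s': 1.4, 'joint_positions': array([-0.27531486,  0.15304468,  0.02595247,  1.87452044, -0.00448655,
        1.11371281,  1.02950391]), 'tool_pos': array([0.4234957, 0.0844237, 0.2955151]), 'tool_rot': array([1.56878674e-04, 1.46275982e-01, 9.89243803e-01, 1.03620110e-04])}
```

Call:
apply_moves([
  [0.3,-31,-44,0,0,0,0],
  [0.3,-31,-44,0,0,0,0],
  [0.3,-31,-44,0,0,0,0],
  [0.3,-31,-44,0,0,0,0],
  [0.3,0,0,0,0,0,-9.5],
  [0.3,0,0,0,0,0,-9.5],
  [0.3,0,0,0,0,0,-9.5],
  [0.3,0,0,0,0,0,0],
])

```text
time_s: 2.4
tool_pos: [0.4906, -0.1183, 0.2951]
tool_rot: [-0.0, -0.101, 0.995, 0.0]
wrist_force: [-0.4, 0.1, 0.8]
gripper_width: 0.698
```

Run:
```python
from rig import manip
import cv2,pickle
o=manip.observe(); print({k:o[k] for k in ['time_s','joint_positions','tool_pos','tool_rot']})
im=manip.capture('wrist'); cv2.imwrite('pics/w1.png',im[:,:,::-1]); pickle.dump(o,open('w1.pkl','wb'))
```

```text
{'time_s': 2.4, 'joint_positions': array([ 0.13505271,  0.27201454,  0.0709343 ,  1.71643696, -0.02095486,
        1.15441872,  1.9850198 ]), 'tool_pos': array([ 0.49059597, -0.11827076,  0.29507915]), 'tool_rot': array([-2.41969584e-04, -1.01002316e-01,  9.94886151e-01,  1.39471196e-04])}
```

View pics/w1.png

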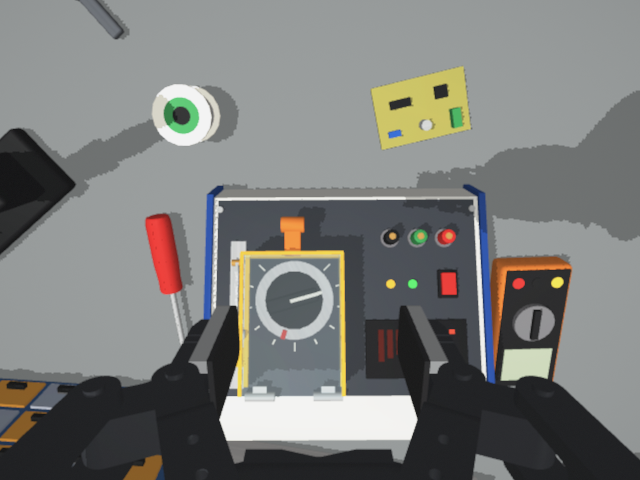

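Run:
```python
import cv2
im=cv2.imread("pics/w1.png")
def z(n,x0,y0,w,h,k): cv2.imwrite(n,cv2.resize(im[y0:y0+h,x0:x0+w],None,fx=k,fy=k,interpolation=cv2.INTER_CUBIC))
z("pics/w1a.png",200,180,160,115,5)
z("pics/w1b.png",200,290,160,120,5)
z("pics/w1c.png",350,180,150,120,5)
```

```text
(no output)
```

View pics/w1a.png

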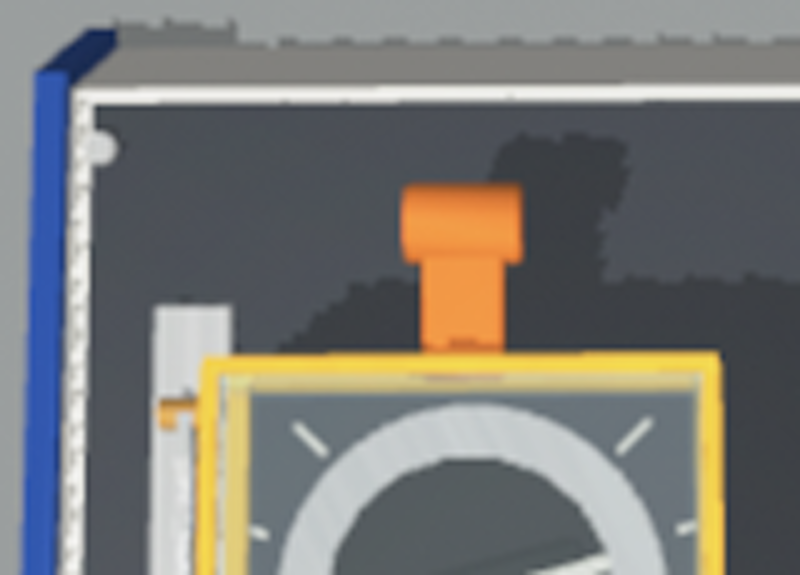

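View pics/w1b.png

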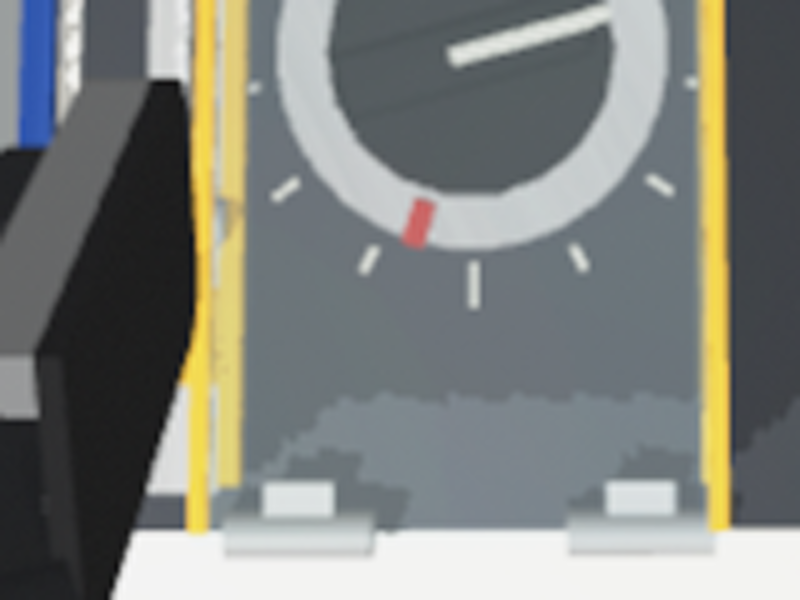

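View pics/w1c.png

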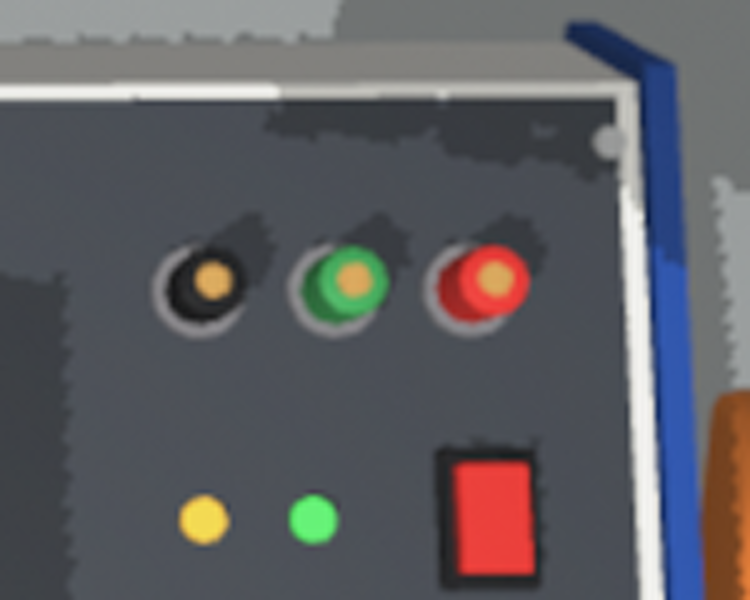

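```bash
cat > fit1.py <<'E'
from h import *
from rig import manip
import pickle
o=pickle.load(open('w1.pkl','rb')); pw=manip.camera_params('wrist'); pt=manip.camera_params('top')
z=lambda x0,y0,u,v:((u+.5)/5-.5+x0,(v+.5)/5-.5+y0)
obs=np.array([z(200,180,75,88),z(350,180,637,82),(294.6,300.3),z(200,180,462,223),z(200,290,469.5,535)])
z0=lambda u,v:((u+.5)/5-.5+255,(v+.5)/5-.5+130)
obst=np.array([z0(521,368),z0(554,515)])
def pts(x):
    s=x[3]
    return np.array([con(0,x[4],0),con(0,-x[4],0) ,con(s-.084,-.048,.003),con(s-.149,-.048,.030),con(s,-.048,.006)])[[1,0,2,3,4]]
def res(x):
    P=c2w(pts(x),x)
    return np.r_[(proj(P,pw,o)-obs).ravel(), 0.5*(proj(P[2:4],pt)-obst).ravel()]
r=least_squares(res,[.59,-.07,.2,.188,.125])
print(r.x,np.degrees(r.x[2])); print(np.round(r.fun,2))
np.save('x1.npy',r.x)
x=r.x;s=x[3]
for n,P in dict(hinge=con(s,-.048,.006),tab=con(s-.149,-.048,.030),knob=con(s-.084,-.048,.025)).items(): print(n,c2w(P,x))
# angles: back-project pixels to plane
def plane(uv,h):
    Rc,e=campose(pw,o); f=K(pw); d=Rc@np.array([(uv[0]-pw['cx'])/f,(uv[1]-pw['cy'])/f,1])
    Rz=R.from_euler('z',x[2]).as_matrix(); n=Rz@N; p0=c2w(con(s-.084,-.048,h),x)[0]
    P=e+d*((p0-e)@n)/(d@n)-p0
    return P@(Rz@U), P@Y_(Rz)
Y_=lambda Rz:Rz@Y
def ang(u,y): # 0 = halfway downhill & left; clockwise
    th=np.arctan2(-y,u) # clockwise from uphill
    return (th+2.356)%(2*np.pi)
for nm,uv,h in [('ptr in',z(200,290,455,58),.031),('ptr out',z(200,290,610,12),.031),('red in',z(200,290,425,202),.005),('red out',z(200,290,415,245),.005)]:
    u,y=plane(uv,h); print(nm,u,y,ang(u,y))
E
python3 fit1.py
```

```text
[ 0.59696668 -0.06944905  0.20874522  0.17990685  0.12349426] 11.96021984576577
[-0.15  0.04 -0.15 -0.02 -0.49 -0.43  0.42  0.28  0.15  0.31 -0.39 -0.02
 -0.28  1.09]
hinge [[ 0.6573108  -0.10573142  0.12646977]]
tab [[ 0.51527977 -0.13581799  0.08525103]]
knob [[ 0.57497816 -0.12317202  0.10818968]]
ptr in 0.00031029178752131143 -0.00126413916775181 3.686097992720014
ptr out -0.0072442799638758 0.024815706301556925 0.5011731751473674
red in 0.026580367217256422 -0.008317631728716062 2.6592709930061167
red out 0.034103691007923355 -0.01006251832142571 2.642915396002957
```

Call:
apply_moves([
  [0.4,-20.7,-22.1,0,0,0,-0.4],
  [0.4,0,0,55,0,0,0],
  [0.4,0,0,55,0,0,0],
  [0.4,0,0,55,0,0,0],
  [0.4,0,0,20,0,0,0],
  [0.4,0,0,0,0,0,0],
], squeeze=30)

```text
time_s: 3.2
tool_pos: [0.5145, -0.1353, 0.1088]
tool_rot: [-0.002, -0.104, 0.995, 0.0]
wrist_force: [0.2, -0.4, 0.7]
gripper_width: 0.601
```

Run:
```python
from rig import manip
import cv2,pickle
from h import *
o=manip.observe(); print({k:o[k] for k in ['time_s','joint_positions','tool_pos','tool_rot']})
im=manip.capture('wrist'); cv2.imwrite('pics/w2.png',im[:,:,::-1]); pickle.dump(o,open('w2.pkl','wb'))
x=np.load('x1.npy'); s=x[3]
T=c2w(con(s-.149,-.048,.030),x)
print(proj(T,manip.camera_params('wrist'),o), (T[0]-o['tool_pos'])@q2R(o['tool_rot']))
```

```text
{'time_s': 3.2, 'joint_positions': array([ 0.1709006 ,  0.51141571,  0.05961873,  1.91641035, -0.04388777,
        0.71863038,  2.03476054]), 'tool_pos': array([ 0.51454803, -0.13534583,  0.10881598]), 'tool_rot': array([-1.76152489e-03, -1.03767216e-01,  9.94599949e-01,  4.51290897e-04])}
[[316.43022307 303.27710868]] [-0.00069887 -0.0006428   0.0235619 ]
```

View pics/w2.png

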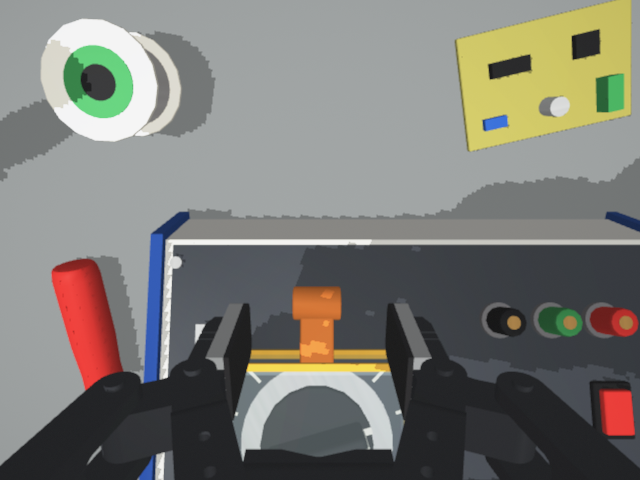

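Call:
apply_moves([
  [0.4,-0.7,-0.6,16,0,0,0],
  [0.4,0,0,15,0,0,0],
  [0.4,0,0,0,0,0,0],
  [0.85,0,0,0,0,0,0],
  [0.85,0,0,0,0,0,0],
  [0.85,0,0,0,0,0,0],
  [0.85,0,0,0,0,0,0],
], squeeze=30)

```text
time_s: 4.12
tool_pos: [0.5165, -0.1358, 0.0797]
tool_rot: [0.0, -0.105, 0.994, 0.0]
wrist_force: [-0.4, 2.4, 5.4]
gripper_width: 0.223
```

```bash
cat > plan.py <<'E'
from h import *
from rig import manip
import sys
o=manip.observe(); x=np.load('x1.npy'); s=x[3]
Rt=q2R(o['tool_rot']); p=o['tool_pos']
Rz=R.from_euler('z',x[2]).as_matrix()
H=c2w(con(s,-.048,.006),x)[0]
def tab(th):
    a=np.arctan2(.024,-.149)-th; r=np.hypot(.149,.024)
    return H+Rz@(r*np.cos(a)*U+r*np.sin(a)*N)
def angle_of(P):
    d=Rz.T@(P-H); return np.arctan2(.024,-.149)-np.arctan2(d@N,d@U), np.hypot(d@N,d@U)
E
python3 - <<'E'
from plan import *
print(o['time_s'],o['joint_positions'],o['wrist_force'],o['moment'],o['gripper_width'])
off=p-tab(0); print('tcp-tab world',off, off@Rt)
prev=tab(0)
for th in [.1,.3,.6,.9,1.2,1.5,1.8,2.03,1.81]:
    t=tab(th); print(th, np.round(((t-prev)@Rt)*1000,1), np.round(t+off,3)); prev=t
import cv2
im=manip.capture('wrist'); cv2.imwrite('pics/w3.png',im[:,:,::-1])
E
```

```text
4.125 [ 0.1755369   0.55380987  0.05390516  1.94319874 -0.04779086  0.64531398
  2.04119253] [-0.40638827  2.38186531  5.37967739] [ 0.51730974  0.24778555 -0.04566285] 0.22323915286787108
tcp-tab world [ 1.23805861e-03  6.43769481e-05 -5.53058183e-03] [-0.00122085 -0.00019703  0.00553127]
0.1 [  3.4   0.  -14.7] [ 0.513 -0.136  0.094]
0.3 [  2.3   0.  -30. ] [ 0.511 -0.137  0.124]
0.6 [ -7.8  -0.  -44.4] [ 0.519 -0.135  0.169]
0.9 [-20.6  -0.  -40.1] [ 0.539 -0.131  0.209]
1.2 [-31.5  -0.1 -32.3] [ 0.569 -0.125  0.241]
1.5 [-39.7  -0.1 -21.5] [ 0.608 -0.116  0.263]
1.8 [-44.2  -0.1  -8.8] [ 0.652 -0.107  0.272]
2.03 [-34.6  -0.1   2.4] [ 0.685 -0.1    0.269]
1.81 [33.   0.1 -2.4] [ 0.653 -0.107  0.272]
```

View pics/w3.png

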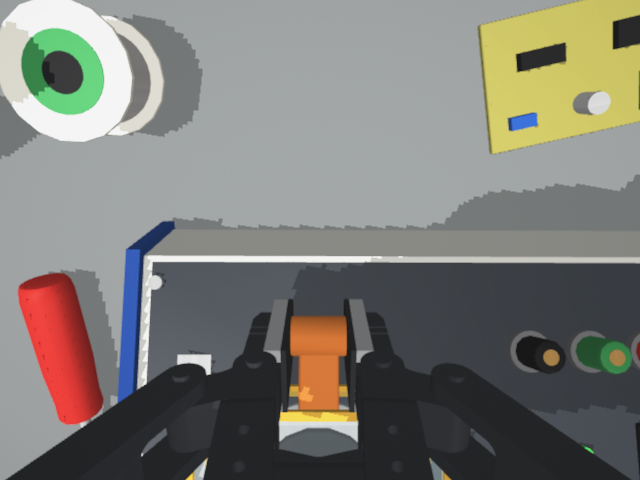

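Call:
apply_moves([
  [0.85,3.4,0,-14.7,0,0,0],
  [0.85,1.2,0,-15,0,0,0],
  [0.85,1.1,0,-15,0,0,0],
  [0.85,-1.1,0,-15,0,0,0],
  [0.85,-2.6,0,-14.8,0,0,0],
  [0.85,-4.1,0,-14.5,0,0,0],
  [0.85,0,0,0,0,0,0],
])

```text
time_s: 5.05
tool_pos: [0.5187, -0.1353, 0.1696]
tool_rot: [0.001, -0.105, 0.994, -0.0]
wrist_force: [2.0, 4.3, -2.6]
gripper_width: 0.223
```

Run:
```python
from plan import *
print(o['time_s'],o['joint_positions'],o['wrist_force'],o['moment'],o['gripper_width'])
import cv2
im=manip.capture('wrist'); cv2.imwrite('pics/w4.png',im[:,:,::-1])
print(angle_of(p-np.array([.0012,0,-.0055])))
```

```text
5.05 [ 0.16438497  0.43664705  0.06618903  1.83975345 -0.03736918  0.86489295
  2.03022058] [ 2.03713238  4.25486407 -2.55302114] [ 0.78736315 -0.15659615 -0.07449199] 0.22293907311582584
(np.float64(0.6043901490564978), np.float64(0.1509730587089114))
```

View pics/w4.png

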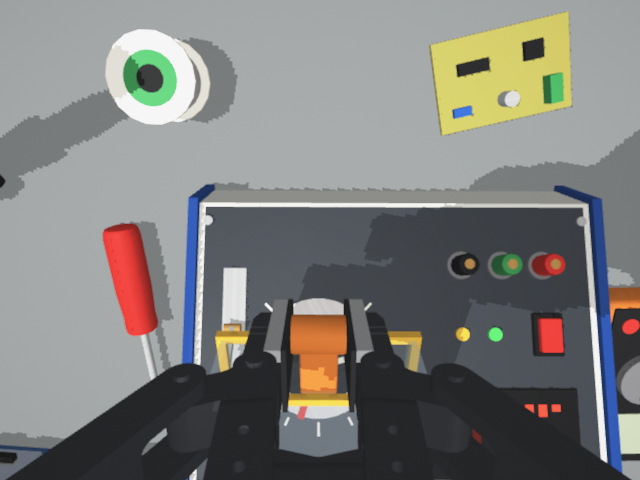

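Call:
apply_moves([
  [0.85,-5.5,0,-14.1,0,0,0],
  [0.85,-6.9,0,-13.4,0,0,0],
  [0.85,-8.2,0,-12.6,0,0,0],
  [0.85,-9.4,0,-11.7,0,0,0],
  [0.85,-10.5,0,-10.8,0,0,0],
  [0.85,-11.6,0,-9.8,0,0,0],
  [0.85,-12.5,0,-8.5,0,0,0],
  [0.85,-13.3,0,-7.2,0,0,0],
  [0.85,-13.9,0,-5.8,0,0,0],
  [0.85,0,0,0,0,0,0],
])

```text
time_s: 6.35
tool_pos: [0.6077, -0.1165, 0.2619]
tool_rot: [-0.001, -0.105, 0.994, 0.0]
wrist_force: [-3.6, 3.1, 3.2]
gripper_width: 0.224
```

Run:
```python
from plan import *
print(o['time_s'],o['joint_positions'],o['wrist_force'],o['moment'],o['gripper_width'])
import cv2
for n in ['wrist','scene']:
    im=manip.capture(n); 
    if n=='scene': im=cv2.resize(im[150:350,150:400],None,fx=3,fy=3)
    cv2.imwrite(f'pics/{n}5.png',im[:,:,::-1])
print(angle_of(p-np.array([.0012,0,-.0055])))
```

```text
6.35 [ 0.10799745  0.4779442   0.06805819  1.48224023 -0.03345723  1.18407529
  1.96259608] [-3.58639312  3.1353428   3.19405519] [ 0.62995673  0.88696022 -0.01149079] 0.2235095452073469
(np.float64(1.49435953582079), np.float64(0.15018294529725118))
```

View pics/wrist5.png

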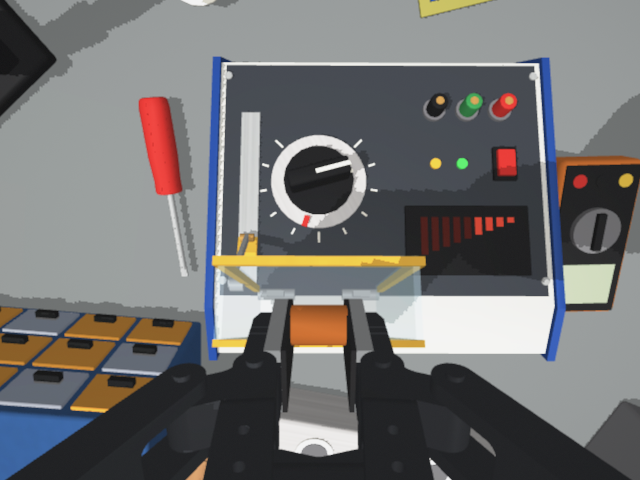

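View pics/scene5.png

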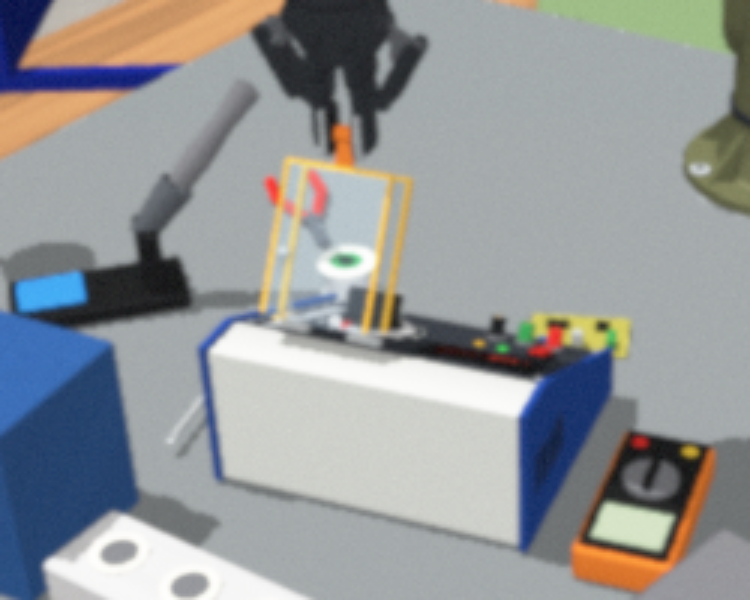

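Call:
apply_moves([
  [0.85,-14.4,0,-4.4,0,0,0],
  [0.85,-14.8,0,-2.9,0,0,0],
  [0.85,-15,0,-1.5,0,0,0],
  [0.85,-15.1,0,0.3,0,0,0],
  [0.85,-15,0,1.5,0,0,0],
  [0.85,-6.5,0,1,0,0,0],
  [0.85,0,0,0,0,0,0],
  [0.85,0,0,0,0,0,0],
])

```text
time_s: 7.45
tool_pos: [0.6872, -0.0998, 0.2685]
tool_rot: [0.0, -0.105, 0.994, -0.0]
wrist_force: [-1.4, 2.8, 4.4]
gripper_width: 0.224
```

Run:
```python
from plan import *
print(o['time_s'],o['joint_positions'],o['wrist_force'],o['moment'],o['gripper_width'])
import cv2
for n in ['wrist']:
    im=manip.capture(n); 
    cv2.imwrite(f'pics/{n}6.png',im[:,:,::-1])
print(angle_of(p-np.array([.0012,0,-.0055])))
```

```text
7.45 [ 0.07509226  0.59947716  0.065106    1.24295809 -0.03810772  1.29942114
  1.92019803] [-1.41145736  2.83499214  4.37076896] [0.5310415  0.48437637 0.02729608] 0.22442406559360006
(np.float64(2.0431176655014927), np.float64(0.15044422818108216))
```

View pics/wrist6.png

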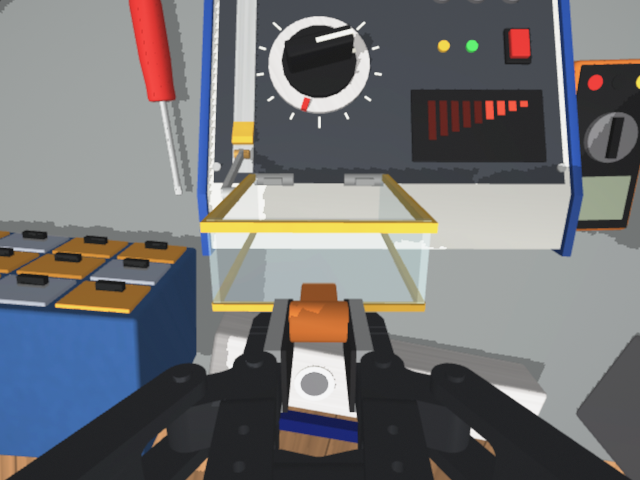

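Call:
apply_moves([
  [0.85,8,0,-0.8,0,0,0],
  [0.85,8,0,-0.7,0,0,0],
  [0.85,8,0,-0.6,0,0,0],
  [0.85,5,0,-0.2,0,0,0],
  [0.85,3,0,0,0,0,0],
  [0.85,0,0,0,0,0,0],
])

```text
time_s: 8.25
tool_pos: [0.6561, -0.1062, 0.2704]
tool_rot: [0.0, -0.105, 0.994, 0.0]
wrist_force: [1.3, 2.4, 0.9]
gripper_width: 0.227
```

Run:
```python
from plan import *
print(o['time_s'],o['joint_positions'],o['wrist_force'],o['moment'],o['gripper_width'])
import cv2
for n in ['wrist']:
    im=manip.capture(n); 
    cv2.imwrite(f'pics/{n}7.png',cv2.resize(im[80:280,190:450],None,fx=3,fy=3)[:,:,::-1])
print(angle_of(p-np.array([.0012,0,-.0055])))
```

```text
8.25 [ 0.08699051  0.54735526  0.06579222  1.33436415 -0.03608729  1.26052966
  1.93564903] [1.28418451 2.39274982 0.85041391] [ 0.64052038 -0.53280224 -0.05264072] 0.2270301302099044
(np.float64(1.8310880552360431), np.float64(0.14949177408165995))
```

View pics/wrist7.png

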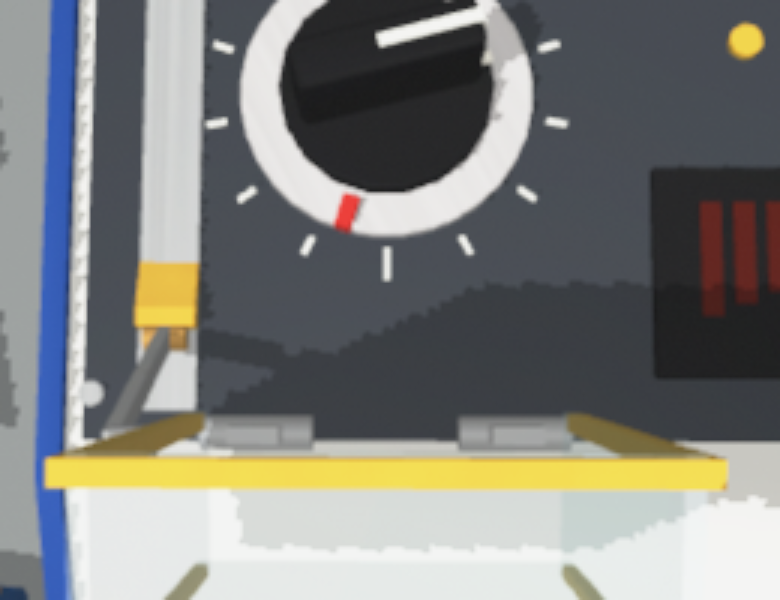

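Call:
apply_moves([
  [0.85,3,0,0,0,0,0],
  [0.7,0,0,0,0,0,0],
  [0.4,0,0,0,0,0,0],
  [0.4,0,0,0,0,0,0],
  [0.4,0,0,-20,0,0,0],
  [0.4,0,0,-40,0,0,0],
  [0.4,10,0,-40,0,0,0],
  [0.4,0,0,0,0,0,0],
])

```text
time_s: 9.3
tool_pos: [0.6437, -0.11, 0.3744]
tool_rot: [0.003, -0.105, 0.995, -0.001]
wrist_force: [-0.1, -0.7, 0.0]
gripper_width: 0.6
```

Run:
```python
from plan import *
import pickle
print(o['time_s'],o['joint_positions'],o['tool_pos'],o['wrist_force'],o['gripper_width'])
import cv2
for n in ['wrist']:
    im=manip.capture(n); pickle.dump(o,open('w8.pkl','wb'))
    cv2.imwrite(f'pics/{n}8.png',im[:,:,::-1])
```

```text
9.3 [ 0.09215918  0.48642662  0.07276252  1.16385261 -0.03347495  1.48607687
  1.93952321] [ 0.6437404  -0.10998331  0.37440622] [-0.07766251 -0.68746786  0.0338173 ] 0.5999196855955501
```

View pics/wrist8.png

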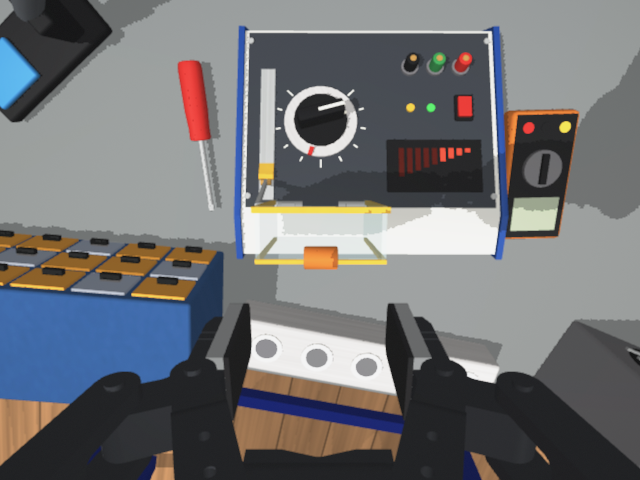

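```bash
cat > kin.py <<'E'
from h import *
def rot(ax,a): return R.from_rotvec(np.array(ax)*a).as_matrix()
X3,Y3,Z3=np.eye(3)
# q: yaw about -z, pitch about +y, roll about -z?...
def fk(q,L,sg):
    d1,a,b,d,e1,e2,e3=L
    T=rot(Z3,sg[0]*q[0]); p=np.array([0,0,d1])
    T=T@rot(Y3,q[1]); p=p+T@np.array([e1,0,0])
    T=T@rot(Z3,sg[1]*q[2]); p=p+T@np.array([e2,0,a])
    T=T@rot(Y3,q[3]); p=p+T@np.array([e3,0,0])
    T=T@rot(Z3,sg[2]*q[4]); p=p+T@np.array([0,0,b])
    T=T@rot(Y3,q[5])
    T=T@rot(Z3,sg[3]*q[6]+sg[4]); p=p+T@np.array([0,0,d])
    return p,T
data=[([-1.17151106,  0.50818199, -0.23751067,  1.50091335,  0.12571731,1.14888827, -0.15480008],[0.18096237, 0.59784063, 0.23860169],[-7.87725632e-05,  1.46371411e-01,  9.89229456e-01, -6.97503901e-04]),
([-0.27531486,  0.15304468,  0.02595247,  1.87452044, -0.00448655,1.11371281,  1.02950391],[0.4234957, 0.0844237, 0.2955151],[1.56878674e-04, 1.46275982e-01, 9.89243803e-01, 1.03620110e-04]),
([ 0.13505271,  0.27201454,  0.0709343 ,  1.71643696, -0.02095486,1.15441872,  1.9850198 ],[ 0.49059597, -0.11827076,  0.29507915],[-2.41969584e-04, -1.01002316e-01,  9.94886151e-01,  1.39471196e-04]),
([ 0.1709006 ,  0.51141571,  0.05961873,  1.91641035, -0.04388777,0.71863038,  2.03476054],[ 0.51454803, -0.13534583,  0.10881598],[-1.76152489e-03, -1.03767216e-01,  9.94599949e-01,  4.51290897e-04]),
([ 0.09215918,  0.48642662,  0.07276252,  1.16385261, -0.03347495,  1.48607687,1.93952321],[ 0.6437404 , -0.10998331 , 0.37440622],[.003,-.105,.995,-.001])]
import itertools
def fit():
    best=None
    for s in itertools.product([-1,1],repeat=4):
        def res(v):
            r=[]
            for q,p,w in data:
                P,T=fk(q,v[:7],(*s,v[7])); r+=list(10*(P-p)); r+=list((T-q2R(np.array(w))).ravel())
            return np.array(r)
        for off in [0,1.57,3.14,-1.57]:
            f=least_squares(res,[.33,.35,.35,.25,0,0,0,off])
            if best is None or f.cost<best[0]: best=(f.cost,s,f.x,f.fun)
    return best
if __name__=="__main__":
    b=fit(); print(b[0],b[1],np.round(b[2],4)); print(np.round(b[3].reshape(-1,12)[:,:3]*100,1))
    np.save('kin.npy',np.r_[b[2],b[1]])
E
python3 kin.py
```

```text
0.14553048407216435 (-1, -1, -1, -1) [ 2.8784  0.5774  0.3685  3.0208 -0.0133  0.0104 -0.033   1.5707]
[[-23.7   0.8   3.4]
 [ -5.7  23.8   0.2]
 [  1.4  24.7   0.3]
 [  8.6  22.5  -3. ]
 [  6.6  22.2  -1. ]]
```

```bash
cat > kin2.py <<'E'
from kin import *
def fk2(q,v):
    sg=(-1,-1,-1,-1)
    d1,a,b,d,e1,e2,e3,e4,y0,y1,y2,y3,off=v
    T=rot(Z3,-q[0]); p=np.array([0,0,d1])+T@np.array([0,y0,0])
    T=T@rot(Y3,q[1])
    T=T@rot(Z3,-q[2]); p=p+T@np.array([e2,y1,a])
    T=T@rot(Y3,q[3]); p=p+T@np.array([e3,0,0])
    T=T@rot(Z3,-q[4]); p=p+T@np.array([0,y2,b])
    T=T@rot(Y3,q[5]); p=p+T@np.array([e4,0,0])
    T=T@rot(Z3,-q[6]+off); p=p+T@np.array([0,0,d])
    return p,T
v0=np.array([.35,.4,.38,.3,0,0,0,0,0,0,0,0,1.57])
import pickle,os
def load():
    D=list(data)
    if os.path.exists('kd.pkl'): D+=pickle.load(open('kd.pkl','rb'))
    return D
def fit2():
    D=load()
    def res(v):
        r=[]
        for q,p,w in D:
            P,T=fk2(q,v); r+=list(100*(P-p)); r+=list((T-q2R(np.array(w))).ravel())
        return np.r_[r,0.05*(v-v0)]
    f=least_squares(res,v0); return f
if __name__=="__main__":
    f=fit2(); print(f.cost,np.round(f.x,4)); n=len(load()); print(np.round(f.fun[:12*n].reshape(-1,12)[:,:3]*10,2)); np.save('kin2.npy',f.x)
E
python3 kin2.py
```

```text
5.748180513883124e-05 [ 2.4720e-01  5.7780e-01  3.8200e-01  3.5430e-01  0.0000e+00 -0.0000e+00
 -0.0000e+00 -0.0000e+00 -5.5000e-03 -1.8600e-02 -4.0000e-04  0.0000e+00
  1.5707e+00]
[[ 0. -0.  0.]
 [ 0.  0. -0.]
 [-0.  0.  0.]
 [ 0.  0.  0.]
 [ 0. -0. -0.]]
```

```bash
cat > ik.py <<'E'
from kin2 import *
lo=np.array([-3.08,-.24,-1.43,0,-1.52,.17,-2.89]);hi=np.array([3.08,2.05,1.35,2.5,4.66,1.96,2.89])
def ik(P,T,v,q0,w=.01):
    def res(q):
        p,t=fk2(q,v); return np.r_[10*(p-P),(t-T).ravel(),w*(q-q0)]
    f=least_squares(res,np.clip(q0,lo+.01,hi-.01),bounds=(lo,hi)); return f.x,np.linalg.norm(f.fun[:12])
x=np.load('x1.npy'); s=x[3]; Rz=R.from_euler('z',x[2]).as_matrix()
def knobpose(h,psi,sgn=1): # psi: knob angle; tool z=-N; tool y perpendicular to the bar
    zt=-(Rz@N); u=Rz@U; l=Rz@Y
    # uphill ccw angle of pointer
    c=2.356-psi; b=np.cos(c)*u+np.sin(c)*l   # pointer direction
    # tool y = pointer dir rotated cw 90 (psi=.49 -> c=107deg -> y at 17deg)
    yt=np.cos(c-np.pi/2)*u+np.sin(c-np.pi/2)*l
    yt*=sgn
    xt=np.cross(yt,zt); return c2w(con(s-.084,-.048,h),x)[0],np.c_[xt,yt,zt]
E
python3 - <<'E'
from ik import *
v=np.load('kin2.npy')
q0=np.array([ 0.092,0.486,0.07,1.16,-0.03,1.486,0.7])
for d in [.2,.25,.3,.354]:
    w=v.copy(); w[0]+=d-v[3]; w[3]=d; print('d',d)
    for h in [.1,.018]:
        q=q0
        for psi in [.49,1.5,2.65]:
            P,T=knobpose(h,psi); q,e=ik(P,T,w,q); print(h,psi,np.round(q,2),round(e,4))
E
```

```text
d 0.2
0.1 0.49 [ 0.39  0.38 -0.18  1.98 -0.29  0.4   0.99] 0.0002
0.1 1.5 [ 0.2   0.38  0.08  1.98 -0.55  0.44  0.22] 0.0001
0.1 2.65 [-0.01  0.4   0.38  1.98 -0.78  0.52 -0.7 ] 0.0002
0.018 0.49 [ 0.41  0.53 -0.27  1.99 -0.15  0.24  0.85] 0.0002
0.018 1.5 [ 0.27  0.53 -0.07  1.99 -0.57  0.27  0.24] 0.0001
0.018 2.65 [ 0.1   0.53  0.19  1.99 -0.92  0.36 -0.58] 0.0001
d 0.25
0.1 0.49 [ 0.44  0.37 -0.22  2.03 -0.31  0.38  1.02] 0.0002
0.1 1.5 [ 0.24  0.36  0.05  2.03 -0.57  0.42  0.26] 0.0001
0.1 2.65 [ 0.03  0.38  0.34  2.03 -0.8   0.49 -0.66] 0.0002
0.018 0.49 [ 0.45  0.52 -0.3   2.04 -0.13  0.2   0.85] 0.0002
0.018 1.5 [ 0.33  0.51 -0.12  2.04 -0.57  0.23  0.26] 0.0001
0.018 2.65 [ 0.16  0.52  0.13  2.04 -0.95  0.32 -0.53] 0.0002
d 0.3
0.1 0.49 [ 0.49  0.35 -0.25  2.08 -0.32  0.35  1.06] 0.0003
0.1 1.5 [ 0.29  0.35  0.01  2.08 -0.59  0.39  0.31] 0.0002
0.1 2.65 [ 0.08  0.36  0.3   2.08 -0.81  0.46 -0.62] 0.0002
0.018 0.49 [ 0.47  0.51 -0.3   2.09 -0.23  0.17  0.97] 0.0011
0.018 1.5 [ 0.36  0.5  -0.13  2.09 -0.67  0.2   0.39] 0.0001
0.018 2.65 [ 0.19  0.51  0.11  2.09 -1.04  0.3  -0.41] 0.0002
d 0.354
0.1 0.49 [ 0.55  0.34 -0.3   2.13 -0.34  0.32  1.1 ] 0.0004
0.1 1.5 [ 0.36  0.33 -0.04  2.13 -0.61  0.36  0.35] 0.0002
0.1 2.65 [ 0.14  0.34  0.25  2.13 -0.83  0.43 -0.57] 0.0002
0.018 0.49 [ 0.41  0.49 -0.17  2.14 -0.74  0.17  1.49] 0.0018
0.018 1.5 [ 0.27  0.49  0.03  2.14 -1.08  0.25  0.81] 0.0002
0.018 2.65 [ 0.1   0.51  0.27  2.15 -1.27  0.36 -0.16] 0.0003
```

Call:
apply_moves([
  [0.4,40,0,0,0,0,0],
  [0.4,50,0,0,0,0,0],
  [0.4,35,0,20,0,-8,0],
  [0.4,0,0,0,0,-8,0],
  [0.4,0,0,0,0,-9,0],
  [0.4,0,0,0,0,0,0],
])

```text
time_s: 10.1
tool_pos: [0.5176, -0.1359, 0.3487]
tool_rot: [0.214, -0.101, 0.971, 0.023]
wrist_force: [0.5, -1.0, 0.1]
gripper_width: 0.601
```

```bash
python3 - <<'E'
from rig import manip
import pickle
o=manip.observe(); print(o['time_s'],o['joint_positions'],o['tool_pos'],o['tool_rot'])
pickle.dump([(o['joint_positions'],o['tool_pos'],o['tool_rot'])],open('kd.pkl','wb'))
E
python3 kin2.py
python3 - <<'E'
from ik import *
from rig import manip
o=manip.observe()
v=np.load('kin2.npy'); q0=o['joint_positions']
Rt=q2R(o['tool_rot'])
for h in [.1,.018]:
    q=q0
    for psi in [.49,1.5,2.65]:
        P,T=knobpose(h,psi); q,e=ik(P,T,v,q); print(h,psi,np.round(q,2),round(e,4))
P,T=knobpose(.1,.49); print('shift mm in tool',np.round((P-o['tool_pos'])@Rt*1000,1),'rotvec deg',np.degrees(R.from_matrix(Rt.T@T).as_rotvec()))
E
```

```text
10.1 [ 0.3092256   0.09961783  0.05736226  1.87942451 -0.32624316  0.81966587
  2.32491968] [ 0.51755587 -0.13590122  0.34865101] [ 0.21361495 -0.10061573  0.97144741  0.02313131]
5.769718268789067e-05 [ 2.4430e-01  5.7780e-01  3.8210e-01  3.5140e-01 -0.0000e+00  0.0000e+00
  0.0000e+00 -0.0000e+00 -5.5000e-03 -1.8600e-02 -4.0000e-04  0.0000e+00
  1.5707e+00]
[[-0.  0.  0.]
 [ 0.  0. -0.]
 [ 0. -0. -0.]
 [-0.  0.  0.]
 [-0. -0. -0.]
 [ 0. -0. -0.]]
0.1 0.49 [ 0.16  0.34  0.23  2.13 -0.81  0.42  1.56] 0.0001
0.1 1.5 [-0.02  0.36  0.47  2.13 -0.96  0.5   0.71] 0.0002
0.1 2.65 [-0.19  0.41  0.73  2.13 -1.09  0.6  -0.31] 0.0002
0.018 0.49 [ 0.28  0.49  0.01  2.14 -1.06  0.24  1.8 ] 0.0002
0.018 1.5 [ 0.13  0.5   0.23  2.14 -1.24  0.34  0.96] 0.0003
0.018 2.65 [-0.01  0.53  0.43  2.15 -1.34  0.44 -0.1 ] 0.0003
shift mm in tool [ 47.8   0.3 167.9] rotvec deg [-7.01152067e-02 -1.94713988e-01  7.29398184e+01]
```

Call:
apply_moves([
  [0.4,0,0,0,0,0,10.4],
  [0.4,0,0,0,0,0,10.4],
  [0.4,0,0,0,0,0,10.4],
  [0.4,0,0,0,0,0,10.4],
  [0.4,0,0,0,0,0,10.4],
  [0.4,0,0,0,0,0,10.4],
  [0.4,0,0,0,0,0,10.5],
  [0.4,0,0,0,0,0,0],
])

```text
time_s: 11.1
tool_pos: [0.5219, -0.1344, 0.35]
tool_rot: [0.158, 0.493, 0.843, 0.145]
wrist_force: [0.1, -0.2, 0.7]
gripper_width: 0.599
```

```bash
cat > st.py <<'E'
from ik import *
from rig import manip
import sys,pickle,cv2
o=manip.observe(); Rt=q2R(o['tool_rot'])
print(o['time_s'],np.round(o['joint_positions'],3),np.round(o['tool_pos'],4),o['wrist_force'],o['gripper_width'])
for a in sys.argv[2:]:
    h,psi=map(float,a.split(','))
    P,T=knobpose(h,psi); print(a,'shift mm',np.round((P-o['tool_pos'])@Rt*1000,1),'rotvec deg',np.round(np.degrees(R.from_matrix(Rt.T@T).as_rotvec()),2))
if sys.argv[1]!='-':
    im=manip.capture('wrist'); cv2.imwrite(f'pics/{sys.argv[1]}.png',im[:,:,::-1]); pickle.dump(o,open(sys.argv[1]+'.pkl','wb'))
E
python3 st.py w10 .12,.49 .018,.49
```

```text
11.1 [ 0.194  0.105  0.18   1.871 -0.346  0.827  1.074] [ 0.5219 -0.1344  0.35  ] [ 0.07876054 -0.20551089  0.65985537] 0.5988770266177772
.12,.49 shift mm [ 15.5 -50.3 147.2] rotvec deg [-0.13 -0.15  0.44]
.018,.49 shift mm [ 15.2 -50.1 249.2] rotvec deg [-0.13 -0.15  0.44]
```

View pics/w10.png

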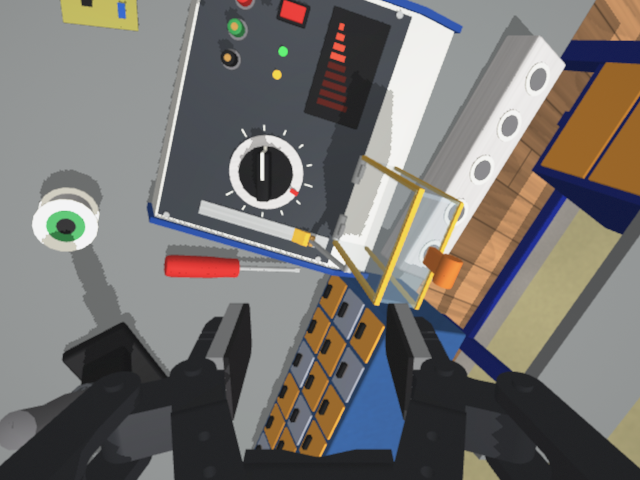

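Call:
apply_moves([
  [0.4,5.2,-16.8,49,0,0,0],
  [0.4,5.2,-16.8,49,0,0,0],
  [0.4,5.2,-16.8,49,0,0,0.4],
  [0.4,0,0,0,0,0,0],
])

```text
time_s: 11.65
tool_pos: [0.5334, -0.1309, 0.1914]
tool_rot: [0.155, 0.496, 0.842, 0.146]
wrist_force: [-0.4, 0.4, 1.6]
gripper_width: 0.602
```

```bash
python3 st.py w11 .07,.49 .018,.49
```

```text
11.65 [ 0.286  0.298  0.067  2.119 -0.625  0.43   1.386] [ 0.5334 -0.1309  0.1914] [-0.35818879  0.39540133  1.60484639] 0.6021694227709125
.07,.49 shift mm [-2.3  3.  48.2] rotvec deg [-0.29 -0.43 -0.01]
.018,.49 shift mm [ -2.7   3.2 100.2] rotvec deg [-0.29 -0.43 -0.01]
```

View pics/w11.png

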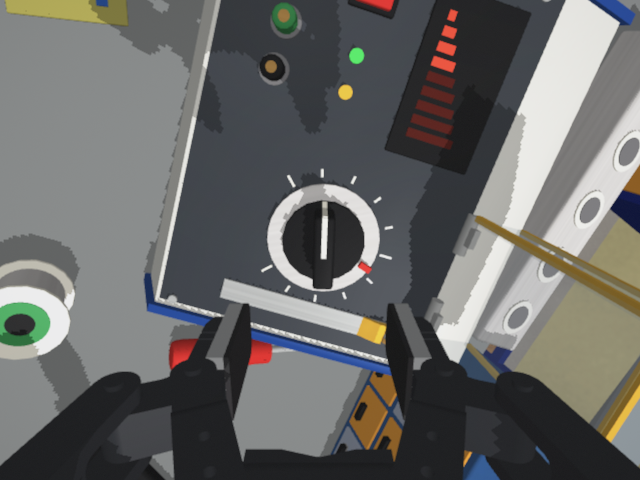

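Run:
```python
from ik import *
from rig import manip
import pickle,cv2
o=pickle.load(open('w11.pkl','rb')); pw=manip.camera_params('wrist')
for h in (.003,.031): print(proj(c2w(con(s-.084,-.048,h),x),pw,o))
im=cv2.imread('pics/w11.png'); cv2.imwrite('pics/w11z.png',cv2.resize(im[170:305,255:395],None,fx=4.4,fy=4.4,interpolation=cv2.INTER_CUBIC))
# ring ellipse prediction at pads; ring outer r=.0355 top h=.003
a=np.linspace(0,2*np.pi,72); P=c2w(np.array([con(s-.084+.0355*np.cos(t),-.048+.0355*np.sin(t),.003) for t in a]),x)
u=proj(P,pw,o); print(u.min(0),u.max(0))
for psi in (.45,.5): 
  c=2.356-psi
  print(proj(c2w(np.array([con(s-.084+r*np.cos(c),-.048+r*np.sin(c),.031) for r in (-.022,0,.022)]),x),pw,o))
```

```text
[[323.23780495 239.75240558]]
[[323.538867   255.03849124]]
[267.06614508 184.00264781] [379.54794245 291.0516274 ]
[[324.83862163 290.43684409]
 [323.538867   255.03849124]
 [322.16290433 217.56463941]]
[[322.95382442 290.4554695 ]
 [323.538867   255.03849124]
 [324.1582681  217.54153608]]
```

View pics/w11z.png

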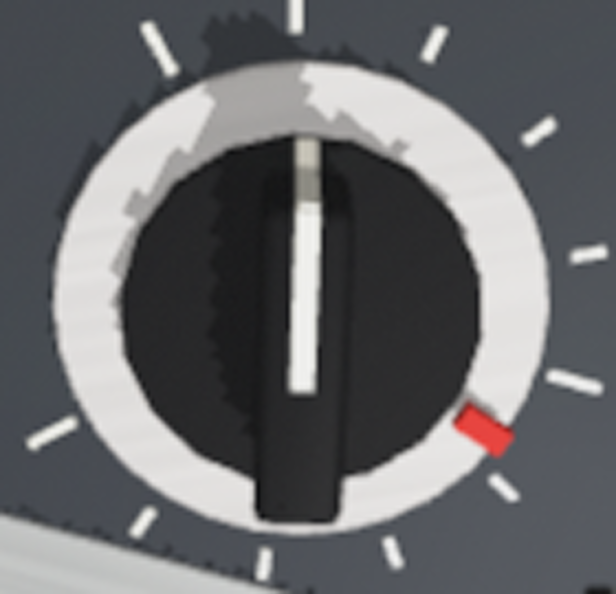

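```bash
cat > meas.py <<'E'
from ik import *
from rig import manip
pw=manip.camera_params('wrist')
def ang(uv,h,o,p=None):
    p=p or pw
    Rc,e=campose(p,o); f=K(p); d=Rc@np.array([(uv[0]-p['cx'])/f,(uv[1]-p['cy'])/f,1])
    n=Rz@N; p0=c2w(con(s-.084,-.048,h),x)[0]
    P=e+d*((p0-e)@n)/(d@n)-p0; u,y=P@(Rz@U),P@(Rz@Y)
    return round(np.hypot(u,y)*1000,1),round((np.arctan2(-y,u)+2.3562)%(2*np.pi),3)
E
python3 - <<'E'
from meas import *
import pickle
o=pickle.load(open('w11.pkl','rb'))
z=lambda u,v:(255-.5+(u+.5)/4.4,170-.5+(v+.5)/4.4)
print('ptr',ang(z(311,205),.031,o),ang(z(302,392),.031,o))
print('red in',ang(z(470,415),.005,o),'out',ang(z(500,440),.005,o))
print('mid',ang(z(485,430),.005,o))
E
```

```text
ptr (np.float64(22.8), np.float64(0.527)) (np.float64(2.2), np.float64(3.7))
red in (np.float64(28.9), np.float64(2.626)) out (np.float64(34.8), np.float64(2.651))
mid (np.float64(32.1), np.float64(2.65))
```

```bash
python3 st.py - .07,.52 .018,.52
```

```text
11.7 [ 0.285  0.295  0.069  2.116 -0.623  0.431  1.384] [ 0.5348 -0.1317  0.1941] [0.21473029 0.01068329 0.28533413] 0.598336571221755
.07,.52 shift mm [-0.4  1.  50.2] rotvec deg [-0.11 -0.22  1.7 ]
.018,.52 shift mm [ -0.6   1.1 102.2] rotvec deg [-0.11 -0.22  1.7 ]
```

Call:
apply_moves([
  [0.5,-2.7,3.2,30,-0.3,-0.4,1.7],
  [0.5,0,0,35,0,0,0],
  [0.5,0,0,20,0,0,0],
  [0.5,0,0,0,0,0,0],
])

```text
time_s: 12.2
tool_pos: [0.5758, -0.1256, 0.1211]
tool_rot: [0.162, 0.509, 0.832, 0.15]
wrist_force: [-0.3, -1.1, 0.4]
gripper_width: 0.505
```

```bash
python3 st.py w12 .018,.52
```

```text
12.2 [ 0.363  0.455 -0.095  2.133 -0.803  0.225  1.517] [ 0.5758 -0.1256  0.1211] [-0.34719461 -1.13460898  0.40662409] 0.5054378720180001
.018,.52 shift mm [ 4.1 -5.1 18.5] rotvec deg [0.45 0.36 0.01]
```

View pics/w12.png

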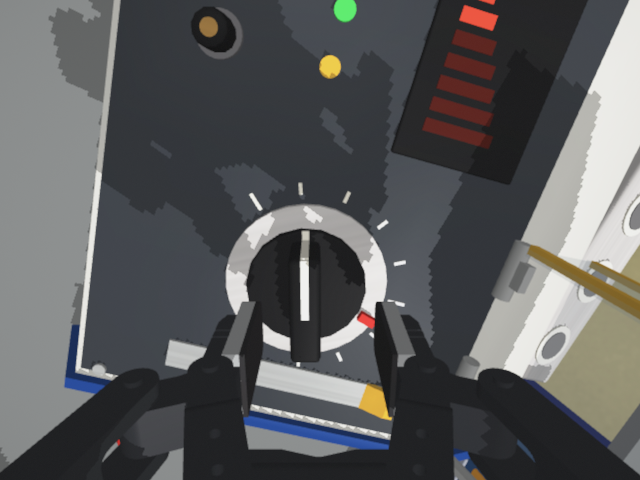

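Call:
apply_moves([
  [0.5,0,0,0,0,0,0],
  [0.5,0,0,0,0,0,0],
])

```text
time_s: 12.5
tool_pos: [0.5746, -0.1259, 0.1212]
tool_rot: [0.162, 0.509, 0.832, 0.15]
wrist_force: [0.2, 0.4, 1.1]
gripper_width: 0.499
```

```bash
python3 st.py - .018,.52
```

```text
12.5 [ 0.363  0.453 -0.094  2.136 -0.804  0.223  1.518] [ 0.5746 -0.1259  0.1212] [0.20401691 0.38783374 1.11493518] 0.4987437897927491
.018,.52 shift mm [ 3.9 -3.9 19.1] rotvec deg [ 0.4   0.44 -0.06]
```

Call:
apply_moves([
  [0.5,3.9,-3.9,4,0.4,0.4,0],
  [0.5,0,0,0,0,0,0],
  [0.5,0,0,8,0,0,0],
  [0.5,0,0,7,0,0,0],
  [0.5,0,0,0,0,0,0],
])

```text
time_s: 13.12
tool_pos: [0.5772, -0.122, 0.0995]
tool_rot: [0.156, 0.51, 0.833, 0.148]
wrist_force: [0.4, 0.2, -0.8]
gripper_width: 0.495
```

```bash
python3 st.py - .018,.52
```

```text
13.125 [ 0.367  0.494 -0.114  2.142 -0.877  0.188  1.589] [ 0.5772 -0.122   0.0995] [ 0.37476128  0.16269092 -0.77048812] 0.49511213329496223
.018,.52 shift mm [-1.   1.2 -1.9] rotvec deg [-0.13 -0.1  -0.12]
```

Call:
apply_moves([
  [0.5,-1,1.2,-3,0,0,0],
  [0.5,0,0,0,0,0,0],
  [0.95,0,0,0,0,0,0],
  [0.95,0,0,0,0,0,0],
  [0.95,0,0,0,0,0,0],
  [0.95,0,0,0,0,0,0],
], squeeze=30)

```text
time_s: 13.88
tool_pos: [0.5771, -0.123, 0.1039]
tool_rot: [0.156, 0.51, 0.833, 0.148]
wrist_force: [-4.0, -1.0, 5.2]
gripper_width: 0.131
```

```bash
python3 st.py w13 .018,.52
```

```text
13.875 [ 0.357  0.486 -0.098  2.138 -0.869  0.202  1.581] [ 0.5771 -0.123   0.1039] [-4.03559884 -0.99478812  5.1911219 ] 0.1308537862382626
.018,.52 shift mm [ 0.3 -0.   2.2] rotvec deg [-0.09 -0.04 -0.11]
```

View pics/w13.png

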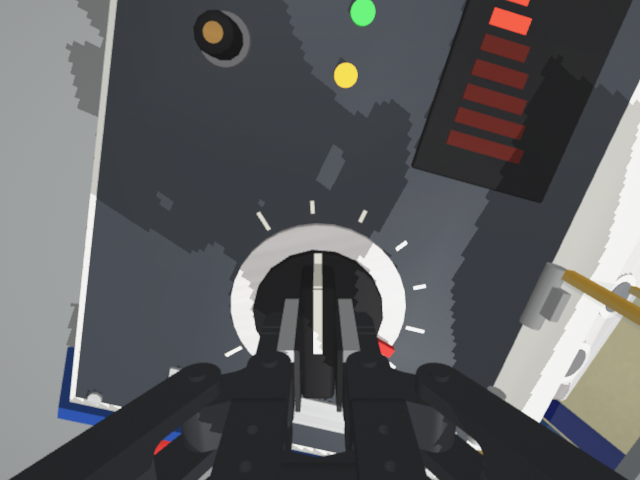

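Call:
apply_moves([
  [0.95,0,0,0,0,0,5],
  [0.95,0,0,0,0,0,7],
  [0.95,0,0,0,0,0,7],
  [0.95,0,0,0,0,0,7],
  [0.95,0,0,0,0,0,4],
  [0.95,0,0,0,0,0,0],
])

```text
time_s: 14.68
tool_pos: [0.577, -0.1231, 0.1038]
tool_rot: [0.113, 0.708, 0.672, 0.184]
wrist_force: [-5.2, -0.6, 5.5]
gripper_width: 0.134
```

```bash
python3 st.py - .018,1.05
```

```text
14.675 [ 0.264  0.487  0.035  2.14  -1.053  0.254  1.235] [ 0.577  -0.1231  0.1038] [-5.21355551 -0.60057569  5.52676231] 0.13416760671894787
.018,1.05 shift mm [ 0.3 -0.1  2.2] rotvec deg [-0.11  0.03  0.18]
```

Call:
apply_moves([
  [0.95,0,0,0,0,0,6],
  [0.95,0,0,0,0,0,8],
  [0.95,0,0,0,0,0,8],
  [0.95,0,0,0,0,0,8],
  [0.95,0,0,0,0,0,6],
  [0.95,0,0,0,0,0,0],
])

```text
time_s: 15.42
tool_pos: [0.577, -0.123, 0.1038]
tool_rot: [0.05, 0.882, 0.42, 0.209]
wrist_force: [-5.5, -0.4, 6.7]
gripper_width: 0.133
```

```bash
python3 st.py - .018,1.68
```

```text
15.425 [ 0.146  0.496  0.205  2.141 -1.2    0.329  0.747] [ 0.577  -0.123   0.1038] [-5.45799014 -0.35081143  6.70471259] 0.13262796285367873
.018,1.68 shift mm [ 0.2 -0.2  2.2] rotvec deg [-0.07  0.09  0.26]
```

Call:
apply_moves([
  [0.95,0,0,0,0,0,6],
  [0.95,0,0,0,0,0,8],
  [0.95,0,0,0,0,0,8],
  [0.95,0,0,0,0,0,8],
  [0.95,0,0,0,0,0,8],
  [0.95,0,0,0,0,0,6],
  [0.95,0,0,0,0,0,4],
  [0.95,0,0,0,0,0,0],
])

```text
time_s: 16.42
tool_pos: [0.5769, -0.123, 0.1038]
tool_rot: [-0.039, 0.976, 0.025, 0.212]
wrist_force: [-4.6, -0.5, 5.6]
gripper_width: 0.131
```

```bash
python3 st.py w14 .018,2.52
```

```text
16.425 [ 0.017  0.519  0.395  2.143 -1.306  0.424  0.008] [ 0.5769 -0.123   0.1038] [-4.61723799 -0.47175837  5.56684618] 0.1314134835814701
.018,2.52 shift mm [ 0.1 -0.2  2.2] rotvec deg [0.01 0.12 0.41]
```

View pics/w14.png

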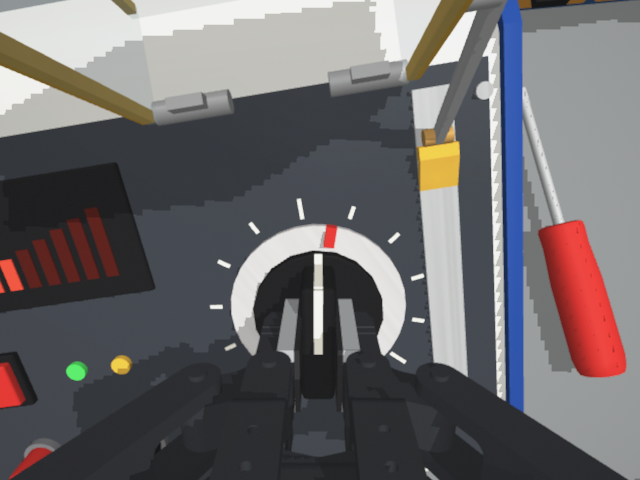

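Run:
```python
from meas import *
import pickle,cv2
o=pickle.load(open('w14.pkl','rb'))
im=cv2.imread('pics/w14.png'); cv2.imwrite('pics/w14z.png',cv2.resize(im[215:365,260:380],None,fx=4,fy=4,interpolation=cv2.INTER_CUBIC))
def red(im):
    b,g,r=[im[...,i].astype(int) for i in range(3)]; m=((r>150)&(g<80)&(b<80)); ys,xs=np.nonzero(m[215:265,300:360]); return xs.mean()+300,ys.mean()+215,len(xs)
r=red(im); print(r,ang(r[:2],.005,o)); print(ang((318.5,255),.031,o),ang((318.5,353),.031,o))
```

```text
(np.float64(329.65277777777777), np.float64(235.72222222222223), 216) (np.float64(32.3), np.float64(2.658))
(np.float64(34.0), np.float64(2.525)) (np.float64(1.9), np.float64(5.391))
```

View pics/w14z.png

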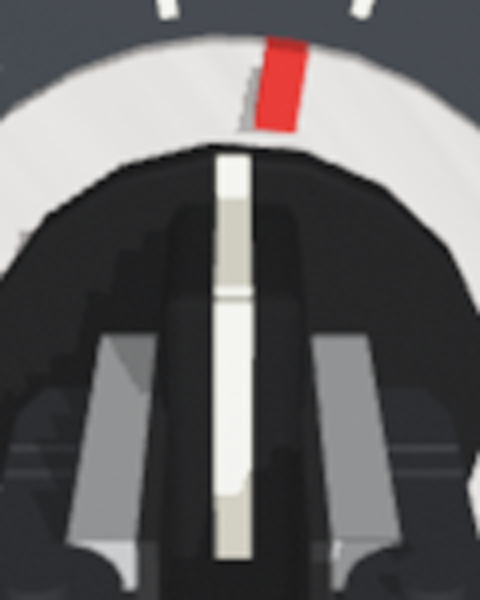

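Call:
apply_moves([
  [0.95,0,0,0,0,0,4],
  [0.95,0,0,0,0,0,3.9],
  [0.95,0,0,0,0,0,0],
  [0.95,0,0,0,0,0,0],
])

```text
time_s: 16.98
tool_pos: [0.5769, -0.123, 0.1038]
tool_rot: [-0.054, 0.976, -0.041, 0.209]
wrist_force: [-5.4, -0.4, 6.5]
gripper_width: 0.129
```

```bash
python3 st.py w15 .018,2.65
python3 - <<'E'
from meas import *
import pickle,cv2
o=pickle.load(open('w15.pkl','rb'))
im=cv2.imread('pics/w15.png'); cv2.imwrite('pics/w15z.png',cv2.resize(im[215:365,260:380],None,fx=4,fy=4,interpolation=cv2.INTER_CUBIC))
b,g,r=[im[...,i].astype(int) for i in range(3)]; m=((r>150)&(g<80)&(b<80)); ys,xs=np.nonzero(m[215:265,290:360]); r=(xs.mean()+290,ys.mean()+215)
print(r,ang(r,.005,o))
E
```

```text
16.975 [-0.     0.524  0.422  2.143 -1.318  0.439 -0.118] [ 0.5769 -0.123   0.1038] [-5.38718053 -0.43621258  6.53855471] 0.12890075067106935
.018,2.65 shift mm [ 0.1 -0.2  2.2] rotvec deg [0.02 0.12 0.02]
(np.float64(317.99029126213594), np.float64(234.8398058252427)) (np.float64(32.3), np.float64(2.659))
```

View pics/w15z.png

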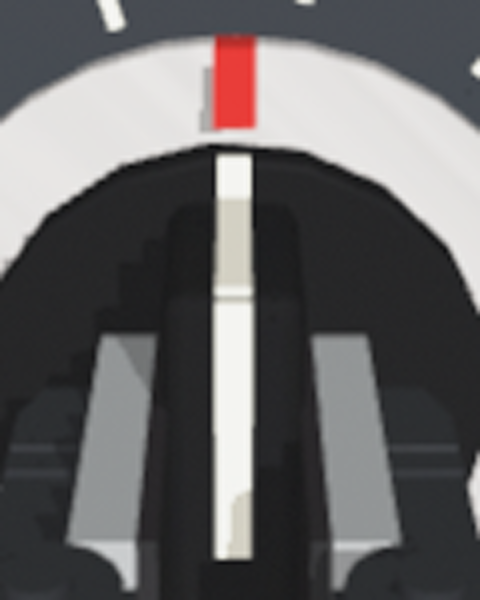

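Call:
apply_moves([
  [0.85,0,0,0,0,0,0],
  [0.6,0,0,0,0,0,0],
  [0.6,0,0,0,0,0,0],
  [0.6,0,0,-10,0,0,0],
  [0.6,0,0,-30,0,0,0],
  [0.6,0,0,-40,0,0,0],
  [0.6,0,0,-40,0,0,0],
  [0.6,0,0,0,0,0,0],
  [0.6,0,0,0,0,0,0],
])

```text
time_s: 18.15
tool_pos: [0.5282, -0.1327, 0.2123]
tool_rot: [-0.054, 0.976, -0.041, 0.209]
wrist_force: [1.4, -0.6, 0.2]
gripper_width: 0.399
```

```bash
python3 st.py w16 .018,2.65
python3 - <<'E'
from rig import manip
import cv2
im=manip.capture('scene'); cv2.imwrite('pics/s16.png',im[:,:,::-1])
E
```

```text
18.15 [-0.163  0.316  0.67   2.109 -0.883  0.605 -0.505] [ 0.5282 -0.1327  0.2123] [ 1.40094171 -0.63806429  0.15480893] 0.39938497860303723
.018,2.65 shift mm [ -0.4   0.7 121.5] rotvec deg [-0.04  0.09  0.08]
```

View pics/w16.png

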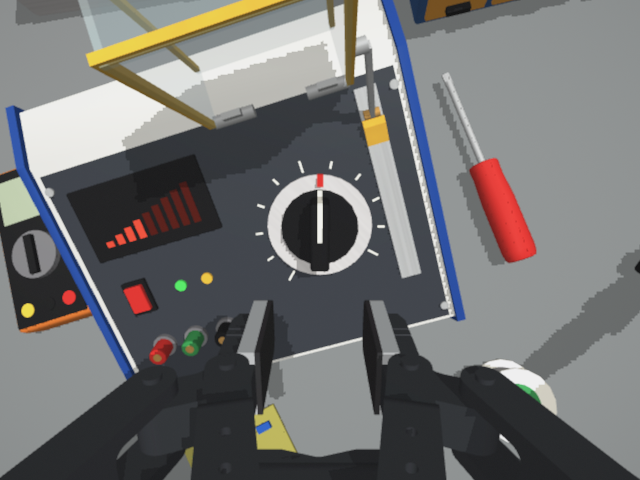

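View pics/s16.png

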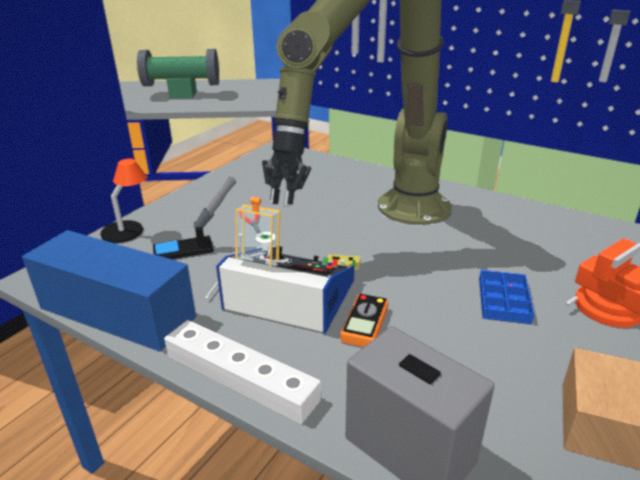

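Run:
```python
from meas import *
import pickle,cv2
o=pickle.load(open('w16.pkl','rb'))
im=cv2.imread('pics/w16.png'); cv2.imwrite('pics/w16z.png',cv2.resize(im[60:290,255:420],None,fx=2.6,fy=2.6,interpolation=cv2.INTER_CUBIC))
b,g,r=[im[...,i].astype(int) for i in range(3)]; m=((r>150)&(g<80)&(b<80)); ys,xs=np.nonzero(m[165:195,300:340]); r=(xs.mean()+300,ys.mean()+165)
print(r,ang(r,.005,o))
m=(im[196:240,300:340].min(2)>150); ys,xs=np.nonzero(m); l=np.polyfit(ys+196,xs+300,1); print(l, len(xs))
print(ang((np.polyval(l,205),205),.031,o))
```

```text
(np.float64(319.8181818181818), np.float64(179.45454545454547)) (np.float64(32.3), np.float64(2.668))
[1.47827983e-03 3.19167115e+02] 251
(np.float64(21.6), np.float64(2.665))
```

View pics/w16z.png

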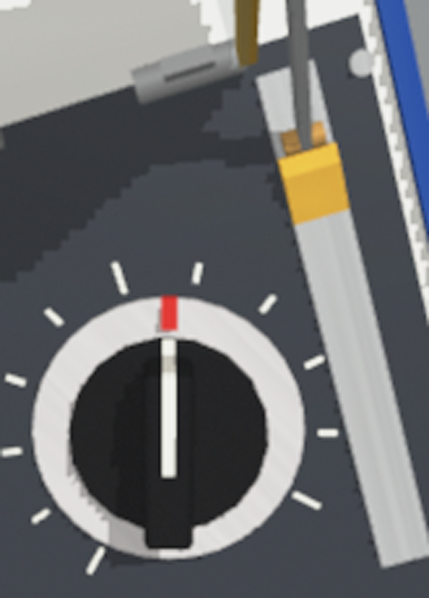

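Run:
```python
from rig import manip
print(manip.observe()['wrist_force']); print(manip.sign_off())
```

```text
[ 0.1524428  -0.22776316  0.85988248]
the job is handed in; nothing more can be done
None
```

I lifted the guard by its orange tab to about 2.04 rad, let it back onto the catch and took the hand away. Then I turned the black knob clockwise about 122° to the red tab, let go and backed off about 100 mm before handing in at about 18 s. `sign_off` reports no verdict.

- **Knob:** in the last wrist picture the pointer measured 2.665 rad and the red tab 2.668 rad, against a tolerance of about 0.1 rad.
- **Red tab:** it read 2.65–2.67 rad from every view before and after the turn, so I see no sign that it moved.
- **Guard:** the same picture shows the roller seated behind the yellow tooth, and the scene picture shows the guard propped open. I did not measure its angle after letting go; it was about 1.83 rad just before.
- **Robot:** the gripper was clear of everything, with a wrist force under 1 N.
- **Other things on the bench:** they look unmoved in the pictures, but I did not measure their positions.

No check failed. While coming down onto the knob, near a joint limit, the arm read up to 5 mm off to the side and nearly 20 mm short. I corrected this before gripping.

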